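# Index the die turret, take out the tall setting die and hang it in the die fork

## Robot

A 7-joint arm with a two-finger parallel gripper is mounted at the origin on a cart in front of the work surface, level with it; the furniture and walls round the work are solid. World frame = base frame: x ahead of the robot, y to its left, z up, the work surface at z = 0. Lengths are in m, angles in rad, forces in N, time in s.
With the tool pointing down it reaches from about 0.425 to 0.8 m from the base axis. Payload 8.3 kg.
Tool frame: the origin (TCP) lies at the very end of the fingers, on their centre line; the grasp point (between the pads) lies 19 mm behind it; z points along the fingers, y is the line along which they close (so a half turn about z gives the same grasp; the last joint's range is limited). The gripper opens to 85 mm and grips with 20 to 120 N. Pads are 22 mm wide; open, the fingers measure 114 mm over their backs; the gripper's body (76 mm by 85 mm) begins 54 mm behind the grasp point. The pads swing forward as they close: fully open they stand 13 mm farther back than shut.
Start: joints at [-1.214, 0.383, 0.016, 1.37, -0.006, 1.388, -0.046], TCP at [0.255, 0.571, 0.231] pointing down, gripper open.
Joint ranges: [-2.95, 2.95], [-0.25, 2.06], [-1.52, 1.56], [0.18, 2.33], [-1.44, 4.58], [0.02, 2.06], [-3.01, 3.01]. Speed limits (rad/s): [2.39, 2.39, 3.01, 3.01, 3.14, 3.14, 3.14].

## Interface

Orientations are given as [roll, pitch, yaw] about the fixed x, y, z axes, in that order (R = Rz(yaw) Ry(pitch) Rx(roll)).
In Python, from cell import monitor, capture, calibration, order, recognise gives the robot as it stands.
- The arm moves only by the shell command python3 -m jog 'ROWS' [FORCE]. ROWS is JSON, one flat list of numbers, 7 for each row, row after row: the closure in counts, from 0 (fully open) to 255 (shut), then the shift along the tool's x, y, z in cm, then the turn, a rotation vector about the tool's x, y, z in degrees. In form: [hand, x, y, z, ax, ay, az, hand, x, y, z, ax, ay, az, ...]. A call has 1 to 8 rows; each row shifts and turns the commanded pose from where the row before left it, along the tool's axes as they then stand; what a row does not reach is not made up. A row lasts 1/12 s, in which the tool goes at most 41.7 mm and 7.16 degrees, less where a joint would pass 70% of its speed; a pose out of reach is approached as far as the arm can. A call is refused whole if a number of a shift passes 4.17 or a number of a turn 7.16, either way. A call with a gripper value outside its range is refused whole. The fingers move at their own pace and stop on an object; FORCE is the grip in N (left out, the last holds). Time passes only in rows, so rows that do not move let the fingers close. It gives the time, the measured TCP pose, the force, the opening and the grip force at its end, in the units of the state.
- monitor.sense(): the state, without advancing time (a new reading comes with each control period).
- capture(name): name is "scene" or "top"; returns the picture (400x640x3 uint8, red, green, blue); there is no depth.
- calibration(name): a dict with "K" (3x3 intrinsics, pixels), "k1" (the pictures are not rectified: a ray, as slopes to the right and down, at radius r is drawn at 1 + k1 r^2 times it, then the intrinsics apply), "pose" (4x4, takes a point from camera to world coordinates). Camera axes: x right, y up, looking along -z (the intrinsics and any distortion apply to the point x, -y, -z); pixel columns grow to the right and rows downward; lengths in m; the calibration is good to about 2 mm. A picture is of the moment at which its call begins. calibration takes no time and is no camera call.
- order.job_done(): hands the job in; it is judged then, once.
Trained networks look in the newest picture that a camera, given by its name, has taken for a name from the list of things; names that differ only in an ending like _2 or _b are one class to them, and where a whole thing is asked for, a point or a joint stands for the part that bears it (a point fixed in the world has none). Each returns a list of dicts, best first, with "confidence" (0 to 1); they miss things now and then, are a little off and sometimes report something else, mostly with a low value. They report only what shows in the picture. A call takes as long as a camera call. They do not tell look-alikes from the thing itself.
- recognise(camera, thing): "at" ([column, row] in pixels, amid what is visible of it).
The state is a dict: "time": time; "q": joint angles; "qd": joint speeds; "effort": joint torques, N m; "tcp_pos": TCP position; "orientation": TCP orientation; "force": force on the tool from outside, world axes, zero at the start; "ft_torque": the same for the moment, N m; "opening": finger opening in m; "grasp_force": force on a finger pad.
Only numpy, scipy, OpenCV 4.12 (cv2) and the standard library are available. Lean on these libraries where they do the work, as an engineer would, in place of code of your own. Each camera call takes 0.05 s, during which the arm holds its last target. There are 200 camera calls.

## Task

Turn the sloping die turret by its black bar knob until the tall knurled die stands in the loading gate, the gap in the steel keeper ring at the low front of the turret. Then twist that die counter-clockwise to free its quarter-turn lugs, draw it straight out, and hang it upright by its flange between the two prongs of the die fork, in the empty front place. Leave the die that already hangs there where it is.

Things in the scene. Friction and masses are not known exactly. Their poses are not given: they have to be found in the camera images.
- stand: Fixed green cast stand, foot 215 x 180 x 14 mm, carrying a cup with the turret: a dark steel disc (140 mm diameter, 4 dies on a 48 mm radius) whose face slopes 28 deg from level, down to the front (the stand's -x). Origin on the table; disc centre 108 mm above it. A steel keeper ring, 60 to 82 mm off the axis and 5 to 8 mm above the face, laps over the die flanges except at the gate.
- knob (a point): Grip point of the black bar knob, on the turret's axis 46 mm out from the face; turns with the turret. z: outward along the axis; x: along the bar; y: across it. The bar is 40 long (x), 14 thick (y) and reaches from z -26 to +10 (26 mm diameter shaft below). Seen from outside, the bar stands 45 deg clockwise of the line through the axis and the tall die.
- gate (a point): Middle of the loading gate, the gap in the keeper ring at the low front of the turret, at the level of its face; fixed to the stand. The gap reaches 42 deg to either side round the turret's axis. z: outward along the turret's axis, 28 deg from vertical; x: up the slope to the axis, 48 mm away. The tall die starts 0.45 to 1.25 rad counter-clockwise of it, seen from outside: turn clockwise.
- socket (a point): Centre of the tall die's station at the turret's face, turning with the turret; to be brought to gate. z: outward; x: to the turret's axis, 48 mm away. Friction (0.12 N m) holds the turret anywhere; a spring click stop draws it home from within 0.08 rad of the gate and resists (up to 0.4 N m) from 0.24 to 0.12 rad. Neighbour dies stand 68 mm away, 24 mm high at most.
- tall_die: Loose steel die, about 0.13 to 0.22 kg: the tallest in the turret, the only one with a knurled cylinder head (the 3 others there are fixed). Origin on its axis at the turret's face, z out of its head. Flange 34 mm diameter, z -3 to +3; shank 10 mm diameter down to z -23 with a lug bar 24 x 7 mm along its x axis at z -21 to -15. Locked: x within 0.15 rad of the socket's x.
- tall_die_head (a point): Where to grip the tall die: on its axis at z = +27 mm, axes as the die. Head 28 mm diameter from z 11 to 31, top at 36, 20 mm neck below. Put the fingers to its left and right (along the gate's y, within 40 deg); the knob is up the slope. To unlock, turn it 65 deg (57 to 72 will do, stop near 76) counter-clockwise seen from the head; it turns easily, without rising. Then pull it 30 mm out along z.
- fork: Die fork, fixed: wooden foot 130 x 90 x 12 mm, steel upright at the back and two level prongs along its x axis. Origin on the table; open end towards -x. Prong tops at z 60 mm, 5 thick, 14 wide, 14 apart (die shanks are 10), flared from x -50 to the mouth at -62. Slide a die in from the open end, its flange 1 to 5 mm above the prongs so that its lugs pass beneath them, then lower.
- front_place (a point): Middle of the empty front place of the fork: the origin of a die hung there by its flange comes here, 26 mm in front of the fork's origin and 63 mm above the table; axes as the fork, z up.
- hung_die: Loose steel die with a low domed head (26 mm diameter, top 17 mm above its origin), flange and shank like the tall die's, hanging in the rear place of the fork, 16 to 22 mm behind the fork's origin. Same frame as the tall die, z up.
There are look-alikes about, which are no part of the job. What is shaped like the tall_die but brown, green or yellow is not meant.

How it is judged:
On the way, in this order (a step that is already met when the one before it is completed fails the run):
1. the turret stands at its loading position, its tall die's station within 6 mm of the gate's middle, with the tall die still home in its socket (distance between socket and gate below 0.006 m and z of tall_die in the frame of socket below 0.006 m and distance between tall_die and socket below 0.01 m), for 0.2 s.
2. the tall die is unscrewed and drawn out through the gate: more than 28 mm along the socket's axis and still over it (z of tall_die in the frame of socket above 0.028 m and z of tall_die in the frame of gate above 0.028 m and distance between tall_die and gate below 0.12 m), for 0.05 s.
At the end, for the whole second after the job is handed in: The tall die hangs still and upright (within 7 deg) by its flange on both prongs, 10 to 44 mm in front of the fork's origin, within 6 mm of the slot's middle and 3 mm of the hanging height (63 mm); the other die still hangs upright on the prongs, within 3 mm of that height (x of tall_die in the frame of fork between -0.044 and -0.01 m and y of tall_die in the frame of fork between -0.006 and 0.006 m and z of tall_die in the frame of fork between 0.06 and 0.066 m and angle between each of tall_die, hung_die's own z axis and vertical below 0.12 rad and linear speed of tall_die below 0.02 m/s and z of hung_die in the frame of fork between 0.06 and 0.066 m); the robot touches nothing.
It fails at once if the die that already hangs in the fork is shifted by more than 12 mm (distance of hung_die from where it was at the start of the episode above 0.012 m).
It also fails if it takes over 54 s, if anything falls off the work surface, if the arm or the gripper's body presses on something with over 40 N, if the wrist force passes 120 N, or if a joint passes its speed limit or range.

## Working session

There is one attempt and no reset: what is moved stays moved. The work goes in short steps, Python scripts to look and compute and a shell command to move; the robot and the scene stay as the last step left them, time stands still between calls to the robot, and variables do not carry over. Pictures are saved under pics/ and viewed, at most 11 in all, crops included, and the job is handed in when it is done.

```bash
ls; mkdir -p pics; python3 - <<'E'
from cell import monitor,capture,calibration,recognise
import cv2,numpy as np
np.set_printoptions(precision=4,suppress=True)
for n in("scene","top"):
    im=capture(n); cv2.imwrite(f"pics/{n}0.png",im[:,:,::-1])
    c=calibration(n); print(n,c["K"],c["k1"],c["pose"])
    for t in("stand","knob","gate","socket","tall_die","tall_die_head","fork","front_place","hung_die"):
        try: print(t,[(np.round(d["at"],1).tolist(),round(d["confidence"],2)) for d in recognise(n,t)][:5])
        except Exception as e: print(t,e)
print(monitor.sense())
E
```

```text
pics
scene [[373.5898   0.     309.7237]
 [  0.     373.5898 204.9003]
 [  0.       0.       1.    ]] -0.08844243587463746 [[ 0.838   0.2458 -0.4871  0.1483]
 [-0.5456  0.3885 -0.7426 -0.6002]
 [ 0.0067  0.8881  0.4596  0.5103]
 [ 0.      0.      0.      1.    ]]
stand [([372.8, 261.3], 0.89), ([244.8, 194.6], 0.15)]
knob [([373.7, 211.7], 0.94)]
gate [([389.5, 231.4], 0.86)]
socket [([375.6, 210.9], 0.63), ([368.8, 229.3], 0.52)]
tall_die [([376.1, 316.2], 0.79), ([370.7, 226.5], 0.72), ([312.7, 280.0], 0.67), ([437.1, 286.2], 0.53)]
tall_die_head [([438.4, 287.2], 0.82), ([370.6, 229.4], 0.7)]
fork [([244.3, 199.2], 0.96)]
front_place [([244.2, 196.4], 0.93)]
hung_die []
top [[492.0518   0.     308.8289]
 [  0.     492.0518 207.9267]
 [  0.       0.       1.    ]] 0.03900157604259576 [[ 0.0096  0.9941 -0.108   0.4518]
 [-1.      0.0098  0.0016  0.0327]
 [ 0.0027  0.108   0.9942  1.2972]
 [ 0.      0.      0.      1.    ]]
stand [([337.4, 198.3], 0.62)]
knob [([185.3, 220.3], 0.69), ([350.8, 173.3], 0.65), ([365.9, 187.7], 0.16)]
gate [([355.1, 149.4], 0.66)]
socket [([349.8, 173.5]
[... 178 characters left out ...]
363.6, 190.1], 0.65), ([355.3, 249.5], 0.55), ([411.3, 229.3], 0.47)]
fork [([189.2, 231.0], 0.66)]
front_place [([192.4, 230.9], 0.77), ([338.6, 198.8], 0.74)]
hung_die [([186.6, 219.5], 0.43)]
{'time': 1.0, 'q': array([-1.2139,  0.3834,  0.0164,  1.3701, -0.0063,  1.3882, -0.0465]), 'qd': array([ 0.0011,  0.0005, -0.0002,  0.0012, -0.0004,  0.0007,  0.0002]), 'effort': array([ -0.0001, -62.7346,   0.8432, -37.2095,   0.0168,   0.0028,
        -0.    ]), 'tcp_pos': array([0.2547, 0.5707, 0.2313]), 'orientation': array([-3.1415, -0.    ,  2.7218]), 'force': array([-0.1608, -0.1668, -0.8192]), 'ft_torque': array([-0.0226, -0.0092, -0.022 ]), 'grasp_force': 0.0, 'opening': 0.08548354793862933}
```

View pics/scene0.png

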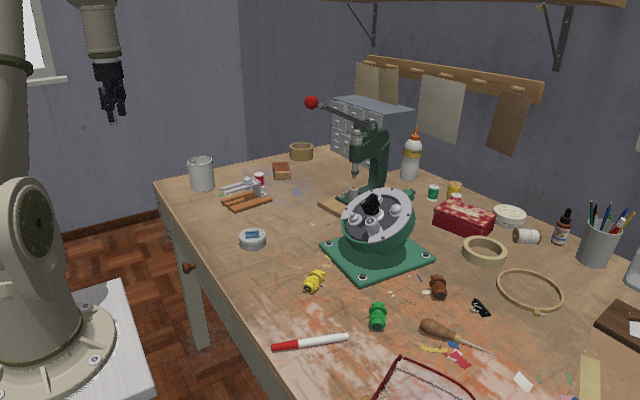

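View pics/top0.png

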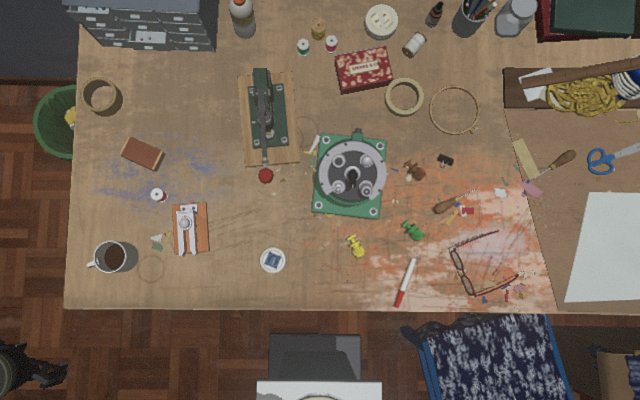

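The turret stands at about (350,175) in top and the fork at (188,230). The loose brown (414,170), green (412,230) and yellow (356,245) dies are look-alikes. Next, enlarged crops.

```bash
python3 - <<'E'
import cv2,numpy as np
t=cv2.imread("pics/top0.png");s=cv2.imread("pics/scene0.png")
f=lambda im,x,y,w,h,W,H:cv2.resize(im[y:y+h,x:x+w],(W,H),interpolation=cv2.INTER_CUBIC)
a=f(t,305,125,90,100,360,400);b=f(s,315,170,110,100,440,400)
c=f(t,160,195,60,66,180,198);d=f(s,205,165,80,50,320,200)[:198]
top=np.hstack([a,b]);bot=np.zeros((198,800,3),np.uint8);bot[:,:180]=c;bot[:,200:520]=d
cv2.imwrite("pics/crop0.png",np.vstack([top,bot]))
E
```

```text
(no output)
```

View pics/crop0.png

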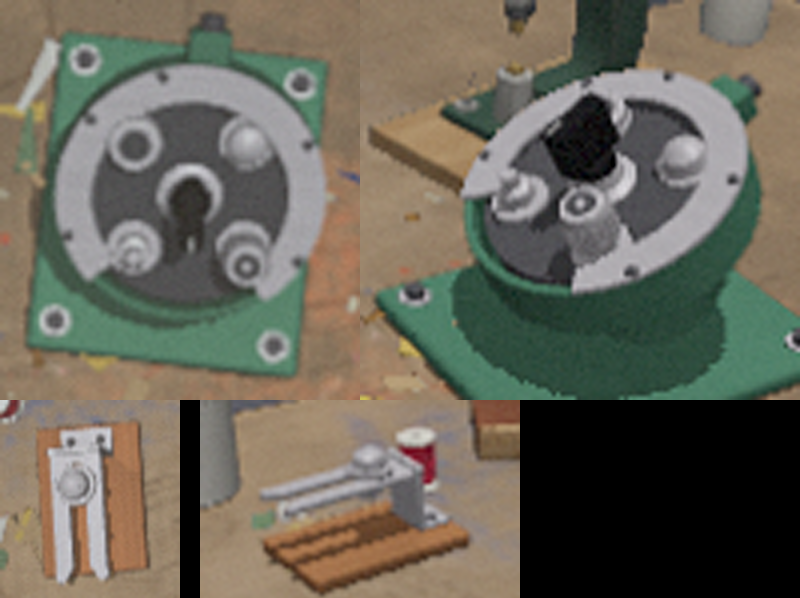

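The tall knurled die is the one at top (366,191) and scene (370,222): steel, knurled cylinder, the tallest in the turret. It lies right of the gate. The fork opens toward -x, and the domed die hangs at (185,223) in top. Now I fit the poses.

```bash
cat > h.py <<'E'
import numpy as np
from cell import calibration
from scipy.optimize import least_squares
from scipy.spatial.transform import Rotation as R
np.set_printoptions(precision=4,suppress=True)
CAL={n:calibration(n) for n in("scene","top")}
def proj(n,P):
    c=CAL[n];T=np.linalg.inv(c["pose"]);p=np.atleast_2d(P)@T[:3,:3].T+T[:3,3]
    s=np.c_[p[:,0]/-p[:,2],-p[:,1]/-p[:,2]];s=s*(1+c["k1"]*(s**2).sum(1,keepdims=True))
    return s@np.diag([c["K"][0,0],c["K"][1,1]])+c["K"][:2,2]
def ray(n,px):
    c=CAL[n];px=np.atleast_2d(np.array(px,float));d=(px-c["K"][:2,2])/[c["K"][0,0],c["K"][1,1]];s=d.copy()
    for _ in range(20): s=d/(1+c["k1"]*(s**2).sum(1,keepdims=True))
    v=np.c_[s[:,0],-s[:,1],-np.ones(len(s))]@c["pose"][:3,:3].T
    return c["pose"][:3,3],v
def plane(n,px,p0,nrm):
    o,v=ray(n,px); return o+v*(((np.asarray(p0)-o)@nrm)/(v@nrm))[:,None]
def turret(p):  # x,y,yaw -> disc centre, rotation (z out, x up slope)
    Rm=R.from_euler("z",p[2]).as_matrix()@R.from_euler("y",-28,degrees=True).as_matrix()
    return np.array([p[0],p[1],.108]),Rm
E
python3 - <<'E'
from h import *
tc=lambda a:np.array(a,float)/4+[305,125]
sc=lambda a:(np.array(a,float)-[360,0])/4+[315,170]
ringT=tc([(57,200),(100,95),(190,65),(325,190),(290,265),(85,280),(265,299),(280,102)])
ringS=sc([(463,195),(660,70),(748,150),(700,255),(575,290),(520,115)])
foot=tc([(65,35),(327,62),(297,375),(28,345)])
footm=np.array([(1,1),(1,-1),(-1,-1),(-1,1)])*[.1075,.09]
ends=tc([(85,280),(265,299)])
headT=tc([(246,266)]);headS=sc([(581,204)])
def res(p,full=False):
    c,Rm=turret(p);r=[]
    for n,px in(("top",ringT),("scene",ringS)):
        P=plane(n,px,c+Rm[:,2]*.008,Rm[:,2]);r.append(np.linalg.norm((P-c)@Rm[:,:2],axis=1)-.082)
    Rz=R.from_euler("z",p[2]).as_matrix()
    F=plane("top",foot,[0,0,.014],np.array([0,0,1.]));f=(F-[p[0],p[1],0])@Rz
    r.append((f[:,1]-footm[:,1])); r.append(f[:,0]-footm[:,0]-p[3])
    h=.036
    H=np.array([.048*np.cos(p[4]),.048*np.sin(p[4]),h])@Rm.T+c
    r.append((proj("top",H)-headT).ravel()*.0026);r.append((proj("scene",H)-headS).ravel()*.002)
    if full:
        for q in r: print(q*1000)
        P=plane("top",ends,c+Rm[:,2]*.008,Rm[:,2]);l=(P-c)@Rm;print("ends deg",np.degrees(np.arctan2(l[:,1],l[:,0]))%360)
    return np.concatenate(r)
s=least_squares(res,[.5,-.06,0,0,-2.2],loss="soft_l1",f_scale=.002);p=s.x;print(p);res(p,True)
c,Rm=turret(p);print("die angle from gate deg(ccw+)",np.degrees(p[4]-np.pi)%360)
print("knob",c+.046*Rm[:,2],proj("top",c+.056*Rm[:,2]),"gate",c-.048*Rm[:,0])
# fork
ft=lambda a:(np.array(a,float)-[0,400])/3+[160,195]
fs=lambda a:(np.array(a,float)-[200,400])/4+[205,165]
FT=ft([(38,428),(138,422),(148,570),(43,575)]);fm=np.array([(1,1),(1,-1),(-1,-1),(-1,1)])*[.065,.045]
tipT=ft([(85,579)]);domeT=ft([(75,484)]);tipS=fs([(271,503)]);domeS=fs([(370,450)])
def rf(p,full=False):
    Rz=R.from_euler("z",p[2]).as_matrix();W=lambda a:Rz@np.array(a)+[p[0],p[1],0];r=[]
    f=(plane("top",FT,[0,0,.012],np.array([0,0,1.]))-[p[0],p[1],0])@Rz
    r.append(f[:,0]-fm[:,0]-p[3]);r.append(f[:,1]-fm[:,1]-p[5])
    r.append((proj("top",W([-.062,0,.06]))-tipT).ravel()*.0026);r.append((proj("scene",W([-.062,0,.06]))-tipS).ravel()*.0024)
    r.append((proj("top",W([p[4],0,.08]))-domeT).ravel()*.0026);r.append((proj("scene",W([p[4],0,.08]))-domeS).ravel()*.0024)
    if full: 
        for q in r: print(q*1000)
    return np.concatenate(r+[[ (p[4]-.019)*.5, p[5]*.5]])
s=least_squares(rf,[.4,.27,0,0,.019,0],loss="soft_l1",f_scale=.002);print(s.x);rf(s.x,True)
E
```

```text
[ 0.6687 -0.0751 -0.1004  0.0092 -2.2629]
[-1.0415  1.0771 -1.3484 -0.5022 -5.1743  2.4946  0.6245 -3.8444]
[-0.5295  2.0136  0.7662  7.9962 -1.255  -0.65  ]
[-3.7556  1.1512  1.1104 -1.8953]
[-3.1462 -2.3247  2.5578  2.8049]
[-0.0577 -1.219 ]
[-0.6404  0.7514]
ends deg [137.3885 221.6779]
die angle from gate deg(ccw+) 50.34616791519551
knob [ 0.6472 -0.0729  0.1486] [[353.1412 179.957 ]] gate [ 0.6266 -0.0708  0.0855]
[0.5269 0.3354 0.078  0.0095 0.0175 0.0019]
[-0.2192 -0.8419 -0.309   1.7088]
[-0.6477  2.3791 -0.3816 -0.1019]
[-0.4547  0.8434]
[0.7493 0.4807]
[-0.3009 -0.8924]
[-0.5631  0.6466]
```

```bash
cat >> h.py <<'E'
ST=[0.6687,-0.0751,-0.1004]; FK=[.5269,.3354,.078]
def tri(a,b):
    A=np.zeros((3,3));y=np.zeros(3)
    for n,px in(("top",a),("scene",b)):
        o,v=ray(n,px);v=v[0]/np.linalg.norm(v[0]);M=np.eye(3)-np.outer(v,v);A+=M;y+=M@o
    return np.linalg.solve(A,y)
def tool(ang):  # tool pointing into turret, x axis at ang deg (turret frame)
    c,Rm=turret(ST);a=np.radians(ang);x=np.array([np.cos(a),np.sin(a),0]);z=np.array([0,0,-1.])
    return Rm@np.c_[x,np.cross(z,x),z]
def down(yaw): return R.from_euler("xyz",[np.pi,0,yaw]).as_matrix()
def go(p0,R0,p1,R1,label=""):
    w=R.from_matrix(R0.T@R1).as_rotvec();dp=p1-p0
    N=max(1,int(np.ceil(max(np.abs(w).max()/np.radians(7.1),np.linalg.norm(dp)/.041))))
    S=sum((R.from_rotvec(w*k/N).as_matrix() for k in range(N)),np.zeros((3,3)))
    c=np.linalg.solve(S,R0.T@dp)
    print(label,"N",N,"shift cm",np.round(c*100,3),"turn",np.round(np.degrees(w)/N,2),"tot cm",np.round(R0.T@dp*100,2),"tot turn",np.round(np.degrees(w),1))
def cur():
    from cell import monitor
    s=monitor.sense();return s["tcp_pos"],R.from_euler("xyz",s["orientation"]).as_matrix(),s
C,RM=turret(ST);N_=RM[:,2]
KNOB=C+.046*N_;GATE=C-.048*RM[:,0]
E
python3 - <<'E'
from h import *
print("ball",tri((265,175),(311,102)))
print("press top",tri((262,72),(372,125)))
p,R0,s=cur()
K=tool(185.3)
W=np.array([.44,.22,.33]);RW=down(np.arctan2(.22,.44)+np.pi)
go(p,R0,W,RW,"W1")
pre=KNOB-.019*N_+.09*N_;print(pre,R.from_matrix(K).as_euler("xyz"))
go(W,RW,pre,K,"preknob")
E
```

```text
ball [0.6218 0.1191 0.3295]
press top [0.8578 0.146  0.239 ]
W1 N 10 shift cm [-1.994 -3.579 -0.987] turn [-0.   -0.   -5.06] tot cm [-31.21 -24.48  -9.87] tot turn [ -0.   -0.  -50.6]
[ 0.614  -0.0696  0.2113] [-3.0925  0.4864 -3.1373]
preknob N 9 shift cm [-0.758 -3.553  1.672] turn [ 1.01 -2.97  2.94] tot cm [ -2.62 -33.69  11.87] tot turn [  9.1 -26.7  26.5]
```

```bash
python3 -m jog '[0,-2,-3.57,-1,0,0,-5.06, 0,-2,-3.57,-1,0,0,-5.06, 0,-2,-3.57,-1,0,0,-5.06, 0,-2,-3.57,-1,0,0,-5.06, 0,-2,-3.57,-1,0,0,-5.06, 0,-2,-3.57,-1,0,0,-5.06, 0,-2,-3.57,-1,0,0,-5.06, 0,-2,-3.57,-1,0,0,-5.06]'
python3 -m jog '[0,-2,-3.57,-1,0,0,-5.06, 0,-2,-3.57,-1,0,0,-5.06, 0,0,0,0,0,0,0]'
python3 - <<'E'
from h import *
p,R0,s=cur();print(s["time"],s["q"],p,s["orientation"])
go(p,R0,KNOB+.071*N_,tool(185.3),"preknob")
E
```

```text
time: 1.67
tcp_pos: [0.3785, 0.2765, 0.3116]
orientation: [3.141, 0.001, -2.85]
force: [1.4, 1.1, -0.5]
opening: 0.0849
grasp_force: 0.0
time: 1.92
tcp_pos: [0.4444, 0.2174, 0.3325]
orientation: [-3.139, 0.004, -2.681]
force: [-0.2, -1.8, 0.1]
opening: 0.0859
grasp_force: 0.0
1.9167 [-0.7678  0.0611  0.2622  1.5441 -0.0129  1.5342  1.5258] [0.4444 0.2174 0.3325] [-3.1389  0.0045 -2.6809]
preknob N 9 shift cm [-0.713 -3.506  1.696] turn [ 1.   -2.94  2.92] tot cm [ -2.38 -33.21  12.22] tot turn [  9.  -26.5  26.3]
```

```bash
python3 -m jog '[80,-0.7,-3.5,1.7,1,-2.94,2.92, 80,-0.7,-3.5,1.7,1,-2.94,2.92, 80,-0.7,-3.5,1.7,1,-2.94,2.92, 80,-0.7,-3.5,1.7,1,-2.94,2.92, 80,-0.7,-3.5,1.7,1,-2.94,2.92, 80,-0.7,-3.5,1.7,1,-2.94,2.92, 80,-0.7,-3.5,1.7,1,-2.94,2.92, 80,-0.7,-3.5,1.7,1,-2.94,2.92]'
python3 -m jog '[80,-0.7,-3.5,1.7,1,-2.94,2.92, 80,0,0,0,0,0,0, 80,0,0,0,0,0,0]'
python3 - <<'E'
from h import *
import cv2
from cell import capture
p,R0,s=cur();print(s["time"],s["q"],p,s["orientation"],s["opening"])
go(p,R0,KNOB+.071*N_,tool(185.3),"preknob")
go(p,R0,KNOB-.019*N_,tool(185.3),"knob")
f=lambda im,x,y,w,h,W,H:cv2.resize(im[y:y+h,x:x+w,::-1],(W,H),interpolation=cv2.INTER_CUBIC)
cv2.imwrite("pics/k1.png",np.hstack([f(capture("top"),295,125,100,130,400,520),f(capture("scene"),310,130,100,130,400,520)]))
# expected pixels of finger end centre now
print(proj("top",p),proj("scene",p))
E
```

```text
time: 2.58
tcp_pos: [0.593, -0.0282, 0.2182]
orientation: [-3.087, 0.431, -3.083]
force: [1.1, 0.4, 0.0]
opening: 0.0587
grasp_force: 0.0
time: 2.83
tcp_pos: [0.6062, -0.0641, 0.2064]
orientation: [-3.092, 0.479, -3.139]
force: [0.8, 0.5, 0.0]
opening: 0.0586
grasp_force: 0.0
2.8333 [-0.4814  0.0247  0.529   1.9565  0.0236  0.683   1.5915] [ 0.6062 -0.0641  0.2064] [-3.0923  0.4793 -3.1385] 0.05864958770831796
preknob N 1 shift cm [-0.919 -0.551 -0.049] turn [-0.04 -0.41 -0.04] tot cm [-0.92 -0.55 -0.05] tot turn [-0.  -0.4 -0. ]
knob N 3 shift cm [-0.32  -0.182  2.984] turn [-0.01 -0.14 -0.01] tot cm [-0.98 -0.54  8.95] tot turn [-0.  -0.4 -0. ]
[[351.4401 192.3706]] [[353.4587 179.9687]]
```

View pics/k1.png

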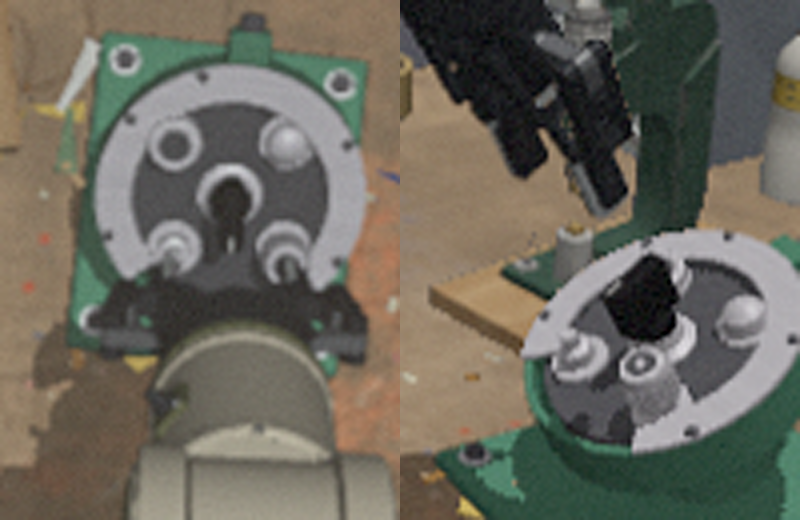

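The view shows the fingers straddling the knob's line in top, with the bar at crop (232,205) running along the slope. Now correct sideways, advance along the axis and grip.

```bash
python3 -m jog '[80,-0.92,-0.55,0,0,-0.4,0, 80,0,0,3,0,0,0, 80,0,0,3,0,0,0, 80,0,0,2,0,0,0, 80,0,0,1,0,0,0, 80,0,0,0,0,0,0]'
python3 -m jog '[255,0,0,0,0,0,0, 255,0,0,0,0,0,0, 255,0,0,0,0,0,0, 255,0,0,0,0,0,0, 255,0,0,0,0,0,0]' 80
python3 - <<'E'
from h import *
p,R0,s=cur();print(s["opening"],s["force"],s["ft_torque"],s["grasp_force"],s["q"])
go(p,R0,KNOB-.019*N_,tool(185.3))
E
```

```text
time: 3.43
tcp_pos: [0.6572, -0.0692, 0.1304]
orientation: [-3.092, 0.485, -3.131]
force: [-0.6, 0.0, 0.1]
opening: 0.0585
grasp_force: 0.0
time: 3.85
tcp_pos: [0.6578, -0.0731, 0.1347]
orientation: [-3.092, 0.491, -3.136]
force: [-5.7, -3.8, 6.2]
opening: 0.0129
grasp_force: 78.5
0.012868962069258314 [-5.6964 -3.7998  6.2444] [-0.8671  0.8248 -0.5401] 78.48982214927673 [-0.3999  0.2356  0.5126  1.9289 -0.2058  0.5195  1.7894]
 N 1 shift cm [ 0.29  -0.062  0.178] turn [-0.    0.26  0.06] tot cm [ 0.29 -0.06  0.18] tot turn [-0.   0.3  0.1]
```

```bash
python3 -m jog '[255,0,0,0,0,0,4, 255,0,0,0,0,0,7, 255,0,0,0,0,0,7, 255,0,0,0,0,0,7, 255,0,0,0,0,0,7, 255,0,0,0,0,0,7, 255,0,0,0,0,0,7, 255,0,0,0,0,0,4.5]' 100
python3 -m jog '[255,0,0,0,0,0,0, 255,0,0,0,0,0,0]'
python3 - <<'E'
from h import *
import cv2
from cell import capture
p,R0,s=cur();print(s["opening"],s["force"],s["ft_torque"],s["grasp_force"],s["q"])
go(p,R0,KNOB-.019*N_,tool(135))
f=lambda im,x,y,w,h,W,H:cv2.resize(im[y:y+h,x:x+w,::-1],(W,H),interpolation=cv2.INTER_CUBIC)
cv2.imwrite("pics/k2.png",f(capture("scene"),310,130,100,130,400,520))
E
```

```text
time: 4.52
tcp_pos: [0.6565, -0.0762, 0.1343]
orientation: [2.777, 0.338, 2.181]
force: [-14.8, -9.7, 11.1]
opening: 0.0124
grasp_force: 98.9
time: 4.68
tcp_pos: [0.6565, -0.0762, 0.1343]
orientation: [2.779, 0.34, 2.186]
force: [-12.6, -9.6, 11.6]
opening: 0.0123
grasp_force: 98.8
0.01230483367505294 [-12.6414  -9.6059  11.5825] [-2.0969  1.7894 -1.2923] 98.76692175865173 [-0.5577  0.2591  0.7049  1.9361 -0.3178  0.5301  1.003 ]
 N 1 shift cm [0.285 0.039 0.182] turn [ 0.02  0.21 -0.34] tot cm [0.28 0.04 0.18] tot turn [ 0.   0.2 -0.3]
```

View pics/k2.png

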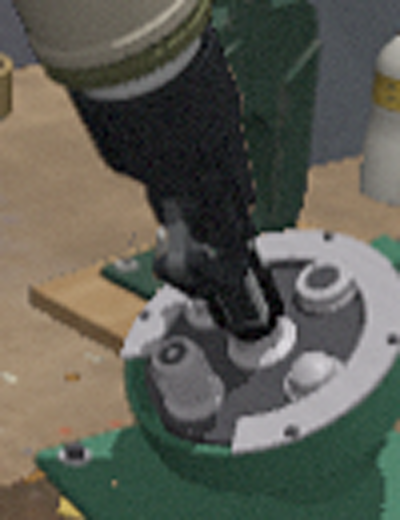

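The tall die (head top at crop (172,350), about (353,217) in scene) now stands in the gate. Release, back out along the axis and check.

```bash
python3 -m jog '[80,0,0,0,0,0,0, 80,0,0,0,0,0,0, 80,0,0,0,0,0,0, 80,0,0,-2,0,0,0, 80,0,0,-4,0,0,0, 80,0,0,-3,0,0,0, 80,0,0,0,0,0,0, 80,0,0,0,0,0,0]'
python3 - <<'E'
from h import *
import cv2
from cell import capture,recognise
p,R0,s=cur();print(s["opening"],s["force"],s["q"])
im=capture("scene");print([(np.round(d["at"],1),round(d["confidence"],2)) for d in recognise("scene","tall_die_head")])
f=lambda im,x,y,w,h,W,H:cv2.resize(im[y:y+h,x:x+w,::-1],(W,H),interpolation=cv2.INTER_CUBIC)
im=f(im,325,170,100,80,800,640)[:600]
o=lambda P:tuple(int(v) for v in (proj("scene",P)[0]-[325,170]+.5)*8)
for h in(0,.036): cv2.circle(im,o(GATE+h*N_),4,(0,0,255),-1)
t=np.linspace(0,6.28,40)
for r,h,c in((.014,.031,(0,255,255)),(.017,.003,(255,255,0))):
    for a in t: cv2.circle(im,o(GATE+h*N_+r*(np.cos(a)*RM[:,0]+np.sin(a)*RM[:,1])),1,c,-1)
cv2.imwrite("pics/k3.png",im)
G=GATE+.027*N_
go(p,R0,G+.071*N_,tool(180-32),"pre");go(G+.071*N_,tool(148),G-.019*N_,tool(148))
E
```

```text
time: 5.4
tcp_pos: [0.6161, -0.0657, 0.2145]
orientation: [2.774, 0.339, 2.194]
force: [0.5, 1.3, -0.6]
opening: 0.0587
grasp_force: 0.0
0.058749852559003446 [ 0.5339  1.3194 -0.6458] [-0.7402  0.0305  0.8083  1.943  -0.0147  0.6832  0.7577]
[(array([378.6, 317.3]), 0.91), (array([354.4, 228.2]), 0.84), (array([311.7, 281.2]), 0.83), (array([437.6, 283.4]), 0.67)]
pre N 2 shift cm [ 1.769 -1.859  1.039] turn [ 0.22  0.03 -6.5 ] tot cm [ 3.32 -3.91  2.07] tot turn [  0.4   0.1 -13. ]
 N 3 shift cm [ 0. -0.  3.] turn [0. 0. 0.] tot cm [ 0. -0.  9.] tot turn [0. 0. 0.]
```

View pics/k3.png

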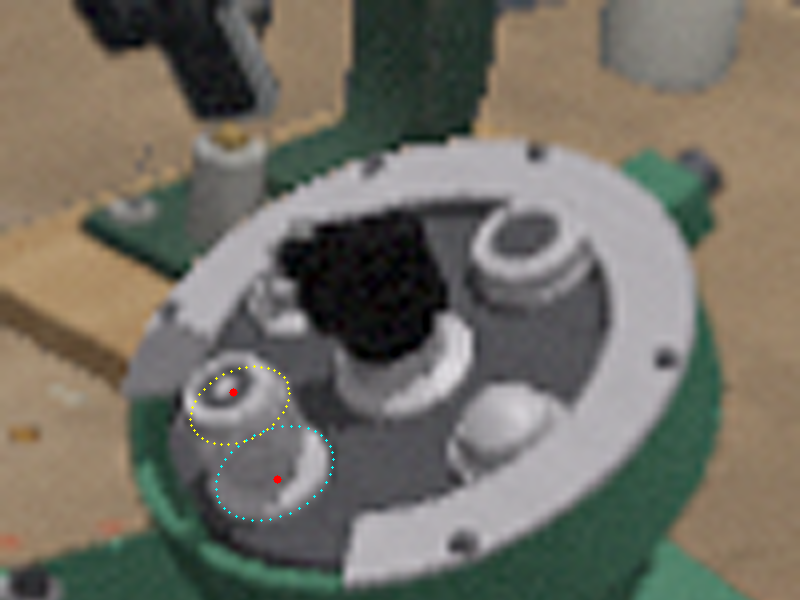

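Hole at crop (222,390) vs predicted (232,393): about 1 px off, so the turret is home. Now go over the head with the fingers left and right, twisted 32° clockwise.

```bash
python3 -m jog '[130,1.77,-1.86,1.04,0.2,0,-6.5, 130,1.77,-1.86,1.04,0.2,0,-6.5, 130,0,0,0,0,0,0, 130,0,0,0,0,0,0]'
python3 - <<'E'
from h import *
p,R0,s=cur();print(s["opening"],s["q"]);G=GATE+.027*N_
go(p,R0,G+.071*N_,tool(148),"pre");go(p,R0,G-.018*N_,tool(148),"grip")
E
```

```text
time: 5.83
tcp_pos: [0.5779, -0.0674, 0.1669]
orientation: [2.875, 0.406, 2.426]
force: [-0.1, -0.4, 0.1]
opening: 0.0417
grasp_force: 0.0
0.041706111690923246 [-0.7423 -0.0087  0.7933  2.0788  0.0599  0.5889  0.921 ]
pre N 1 shift cm [-0.33   0.38  -0.323] turn [-0.46 -0.21 -0.03] tot cm [-0.33  0.38 -0.32] tot turn [-0.5 -0.2 -0. ]
grip N 3 shift cm [-0.117  0.143  2.859] turn [-0.15 -0.07 -0.01] tot cm [-0.36  0.45  8.58] tot turn [-0.5 -0.2 -0. ]
```

```bash
python3 -m jog '[130,-0.33,0.4,0,-0.5,-0.2,0, 130,0,0,2.5,0,0,0, 130,0,0,2.5,0,0,0, 130,0,0,2,0,0,0, 130,0,0,1.4,0,0,0, 130,0,0,0,0,0,0, 130,0,0,0,0,0,0]'
python3 - <<'E'
from h import *
p,R0,s=cur();print(s["force"],s["q"]);G=GATE+.027*N_
go(p,R0,G-.018*N_,tool(148),"grip")
E
```

```text
time: 6.42
tcp_pos: [0.6246, -0.0708, 0.0978]
orientation: [2.864, 0.413, 2.423]
force: [0.2, -0.3, 0.9]
opening: 0.042
grasp_force: 0.0
[ 0.2085 -0.2511  0.9137] [-0.5957  0.2466  0.7263  2.0514 -0.3675  0.4303  1.2835]
grip N 1 shift cm [ 0.358 -0.213  0.28 ] turn [ 0.15  0.23 -0.05] tot cm [ 0.36 -0.21  0.28] tot turn [ 0.1  0.2 -0. ]
```

```bash
python3 -m jog '[130,0.36,-0.21,0.28,0,0,0, 130,0,0,0,0,0,0, 255,0,0,0,0,0,0, 255,0,0,0,0,0,0, 255,0,0,0,0,0,0, 255,0,0,0,0,0,0]' 70
python3 - <<'E'
from h import *
p,R0,s=cur();print(s["opening"],s["force"],s["ft_torque"],s["grasp_force"]);G=GATE+.027*N_
go(p,R0,G-.018*N_,tool(148),"grip")
E
```

```text
time: 6.92
tcp_pos: [0.6215, -0.0696, 0.0945]
orientation: [2.861, 0.413, 2.423]
force: [-6.6, 0.9, 7.1]
opening: 0.0258
grasp_force: 68.2
0.025819880620297293 [-6.6428  0.8961  7.0957] [0.0806 0.9942 0.0181] 68.17811965942383
grip N 1 shift cm [-0.064 -0.042  0.137] turn [ 0.31  0.19 -0.05] tot cm [-0.06 -0.04  0.14] tot turn [ 0.3  0.2 -0. ]
```

```bash
python3 -m jog '[255,0,0,0,0,0,-5, 255,0,0,0,0,0,-7, 255,0,0,0,0,0,-7, 255,0,0,0,0,0,-7, 255,0,0,0,0,0,-7, 255,0,0,0,0,0,-7, 255,0,0,0,0,0,-7, 255,0,0,0,0,0,-7]'
python3 -m jog '[255,0,0,0,0,0,-6, 255,0,0,0,0,0,-5.5, 255,0,0,0,0,0,0, 255,0,0,0,0,0,0]'
python3 - <<'E'
from h import *
p,R0,s=cur();print(s["opening"],s["force"],s["ft_torque"],s["grasp_force"],s["q"]);G=GATE+.027*N_
go(p,R0,G-.018*N_,tool(213),"unscrewed")
E
```

```text
time: 7.58
tcp_pos: [0.6224, -0.0689, 0.0951]
orientation: [-2.941, 0.457, -2.805]
force: [-1.2, 2.7, 2.4]
opening: 0.0261
grasp_force: 68.5
time: 7.92
tcp_pos: [0.6222, -0.0692, 0.0949]
orientation: [-2.855, 0.41, -2.6]
force: [-4.3, 2.5, 8.0]
opening: 0.0262
grasp_force: 68.7
0.026176171446781093 [-4.2607  2.4753  8.0041] [0.5576 0.6079 0.2929] 68.7155020236969 [-0.3625  0.2138  0.4551  2.054  -0.1971  0.4046  2.2744]
unscrewed N 1 shift cm [ 0.109 -0.074  0.145] turn [-0.08  0.44  0.31] tot cm [ 0.11 -0.07  0.15] tot turn [-0.1  0.4  0.3]
```

```bash
python3 -m jog '[255,0,0,-0.5,0,0,0, 255,0,0,-0.5,0,0,0, 255,0,0,0,0,0,0]'; python3 -m jog '[255,0,0,-0.8,0,0,0, 255,0,0,-1,0,0,0, 255,0,0,-1.2,0,0,0, 255,0,0,-1.5,0,0,0, 255,0,0,0,0,0,0]'
python3 - <<'E'
from h import *
import cv2
from cell import capture
p,R0,s=cur();print(s["opening"],s["force"],s["ft_torque"],s["q"])
cv2.imwrite("pics/d1.png",cv2.resize(capture("scene")[130:260,300:440,::-1],(560,520),interpolation=cv2.INTER_CUBIC))
E
```

```text
time: 8.17
tcp_pos: [0.6165, -0.0697, 0.1031]
orientation: [-2.855, 0.408, -2.6]
force: [0.0, 0.8, -1.4]
opening: 0.0259
grasp_force: 68.8
time: 8.58
tcp_pos: [0.5957, -0.0677, 0.1444]
orientation: [-2.854, 0.41, -2.598]
force: [0.2, -1.0, -1.2]
opening: 0.0259
grasp_force: 68.9
0.025895835972842077 [ 0.2031 -1.0486 -1.244 ] [ 0.0188  0.628  -0.0224] [-0.4413  0.0734  0.5109  2.0704 -0.0377  0.5112  2.1411]
```

View pics/d1.png

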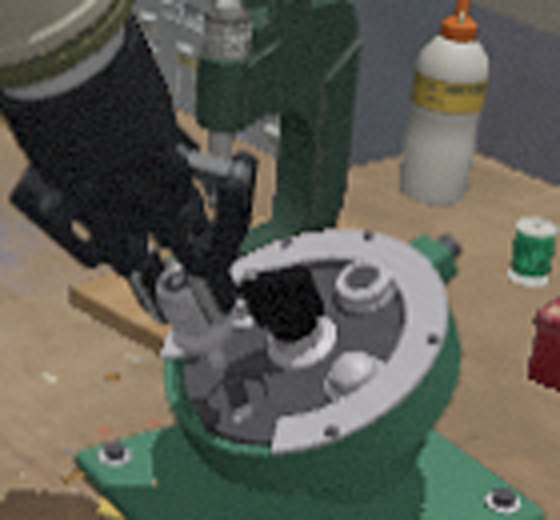

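The die hangs clear of the socket in the fingers (shank visible at crop (200,345)). Carry it clear of the press towards the fork, turning it upright.

```bash
cat >> h.py <<'E'
RF=R.from_euler("z",FK[2]).as_matrix();RD=down(np.pi+FK[2])
def fk(x,y,z): return RF@np.array([x,y,z])+[FK[0],FK[1],0]
E
python3 - <<'E'
from h import *
p,R0,s=cur()
A=p+.05*N_;W=np.array([.45,.16,.24])
print(A);go(p,R0,A,R0,"back");go(A,R0,W,RD,"W");go(W,RD,fk(-.11,0,.095+.0104),RD,"prefork")
E
```

```text
[ 0.5725 -0.0649  0.1876]
back N 2 shift cm [-0.019 -0.005 -2.5  ] turn [0. 0. 0.] tot cm [-0.04 -0.01 -5.  ] tot turn [0. 0. 0.]
W N 7 shift cm [ 0.446  3.488 -1.406] turn [-1.5   3.8   3.25] tot cm [ -3.15  23.3  -11.43] tot turn [-10.5  26.6  22.8]
prefork N 6 shift cm [0.328 2.815 2.243] turn [0. 0. 0.] tot cm [ 1.97 16.89 13.46] tot turn [0. 0. 0.]
```

```bash
python3 -m jog '[255,0,0,-2.5,0,0,0, 255,0,0,-2.5,0,0,0, 255,0.45,3.5,-1.4,-1.5,3.8,3.25, 255,0.45,3.5,-1.4,-1.5,3.8,3.25, 255,0.45,3.5,-1.4,-1.5,3.8,3.25, 255,0.45,3.5,-1.4,-1.5,3.8,3.25, 255,0.45,3.5,-1.4,-1.5,3.8,3.25, 255,0.45,3.5,-1.4,-1.5,3.8,3.25]'
python3 -m jog '[255,0.45,3.5,-1.4,-1.5,3.8,3.25, 255,0,0,0,0,0,0, 255,0,0,0,0,0,0]'
python3 - <<'E'
from h import *
p,R0,s=cur();print(s["q"],s["opening"])
go(p,R0,fk(-.11,0,.095+.0104),RD,"prefork")
E
```

```text
time: 9.3
tcp_pos: [0.4575, 0.1282, 0.2251]
orientation: [-3.114, 0.059, -3.007]
force: [0.9, -0.5, -1.6]
opening: 0.0257
grasp_force: 69.2
time: 9.55
tcp_pos: [0.4495, 0.1627, 0.2373]
orientation: [-3.141, -0.003, -3.06]
force: [0.9, -0.2, -2.0]
opening: 0.026
grasp_force: 69.3
[-0.6584  0.0586  0.2569  1.7554 -0.0155  1.3322  1.2547] 0.02604316184449837
prefork N 6 shift cm [0.313 2.77  2.197] turn [-0.01 -0.02  0.04] tot cm [ 1.83 16.63 13.18] tot turn [-0.  -0.1  0.2]
```

```bash
python3 -m jog '[255,0.31,2.8,2.2,0,0,0, 255,0.31,2.8,2.2,0,0,0, 255,0.31,2.8,2.2,0,0,0, 255,0.31,2.8,2.2,0,0,0, 255,0.31,2.8,2.2,0,0,0, 255,0.31,2.8,2.2,0,0,0, 255,0,0,0,0,0,0, 255,0,0,0,0,0,0]'
python3 - <<'E'
from h import *
import cv2
from cell import capture
p,R0,s=cur();print(s["q"],s["opening"])
go(p,R0,fk(-.11,0,.095+.0104),RD,"prefork")
d=p+R0[:,2]*.0104;print("die origin in fork",RF.T@(d-[FK[0],FK[1],0]))
t=capture("top");sc=capture("scene")
a=cv2.resize(t[190:280,150:225,::-1],(450,540),interpolation=cv2.INTER_CUBIC)
S=5;b=cv2.resize(sc[140:248,200:270,::-1],(350,540),interpolation=cv2.INTER_CUBIC)
oS=lambda P:tuple(int(v) for v in (proj("scene",P)[0]-[200,140]+.5)*5)
oT=lambda P:tuple(int(v) for v in (proj("top",P)[0]-[150,190]+.5)*6)
for f,im in((oT,a),(oS,b)):
    for y in(-.021,-.007,.007,.021): cv2.line(im,f(fk(-.05,y if abs(y)>.01 else y,.06)),f(fk(.02,y,.06)),(0,0,255),1)
    for an in np.linspace(0,6.28,40):
        for r,h in((.017,-.003),(.014,.011)):cv2.circle(im,f(d+[r*np.cos(an),r*np.sin(an),h]),1,(0,255,255),-1)
    cv2.circle(im,f(d-[0,0,.023]),2,(255,0,255),-1)
cv2.imwrite("pics/f1.png",np.hstack([a,b]))
E
```

```text
time: 10.22
tcp_pos: [0.4155, 0.3262, 0.1031]
orientation: [-3.138, -0.005, -3.06]
force: [0.7, -1.0, -1.1]
opening: 0.026
grasp_force: 69.4
[-0.8351  0.2836  0.1292  1.805  -0.0417  1.0622  0.9618] 0.02599211438619055
prefork N 1 shift cm [-0.174  0.049 -0.23 ] turn [-0.2  -0.31  0.19] tot cm [-0.17  0.05 -0.23] tot turn [-0.2 -0.3  0.2]
die origin in fork [-0.1118 -0.0005  0.0927]
```

View pics/f1.png

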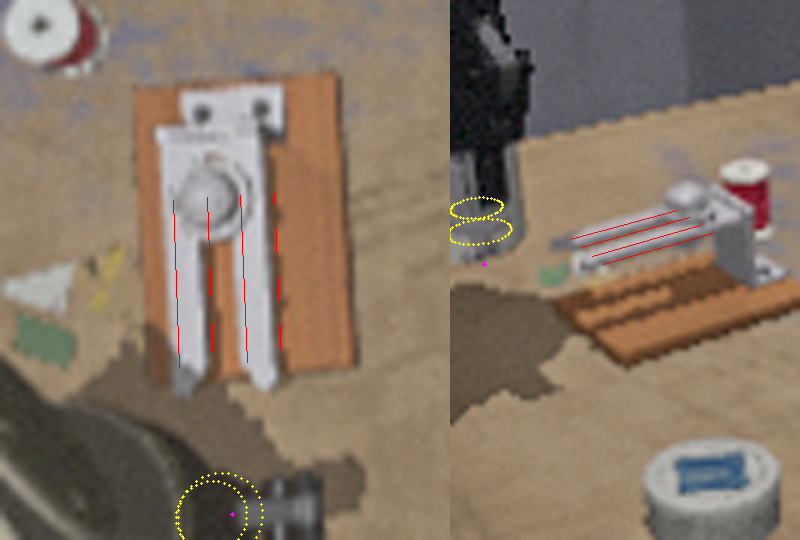

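Top shows the prong gap at crop x≈223 at y=300, but my fit puts it at 227, so it needs a correction. I'll measure the prong edges numerically instead of spending a view.

```bash
python3 - <<'E'
from h import *
import cv2
t=cv2.imread("pics/top0.png").astype(float);s=cv2.imread("pics/scene0.png").astype(float)
obsT=[];
for r in range(230,249,3):
    b=t[r-1:r+2,170:212,0].mean(0);th=125
    e=[170+i+(th-b[i])/(b[i+1]-b[i]) for i in range(len(b)-1) if (b[i]-th)*(b[i+1]-th)<0]
    pe=[[proj("top",fk(x,y,.06))[0] for y in(.021,.007,-.007,-.021)] for x in np.linspace(-.06,.03,91)]
    m=[c[:,0] for c in map(np.array,pe) if abs(c[:,1].mean()-r)<.6]
    print(r,np.round(e,1),"pred",np.round(m[0],1) if m else "")
for c in range(226,248,3):
    b=s[178:206,c-1:c+2,0].mean(1);print(c,b.astype(int))
    print("  pred",[np.round(np.interp(c,*np.array([proj("scene",fk(x,y,z))[0] for x in(-.05,-.02,.02)]).T),1) for y,z in((.021,.06),(.007,.06),(-.007,.06),(-.021,.06),(-.021,.055))])
E
```

```text
230 [176.8 183.1 188.2 194. ] pred [178.7 184.3 189.9 195.5]
233 [177.1 182.9 188.3 194.3] pred [178.8 184.5 190.1 195.7]
236 [177.2 183.2 188.4 194.5] pred [179.  184.6 190.2 195.8]
239 [177.3 183.4 188.6 194.7] pred [179.1 184.7 190.3 195.9]
242 [177.5 183.6 188.8 194.7] pred [179.2 184.8 190.5 196.1]
245 [177.7 183.6 189.1 194.9] pred [179.3 184.9 190.6 196.2]
248 [177.9 183.8 189.2 195.2] pred [179.4 185.1 190.7 196.3]
226 [109 109 109 109 112 112 108 130 168 177 141 103 151 174 158 127 139 134
 111 106  86  77  59  44  69  76  62  40]
  pred [np.float64(186.8), np.float64(189.0), np.float64(190.7), np.float64(192.4), np.float64(194.0)]
229 [107 110 109 109 109 106 127 166 181 145 101 140 178 174 132 130 133 116
 106  87  75  60  43  55  75  76  58  47]
  pred [np.float64(185.9), np.float64(188.1), np.float64(190.4), np.float64(192.4), np.float64(194.0)]
232 [107 109 108 109 109 117 160 182 154 109 137 173 176 137 103 122 124 111
  86  76  58  43  45  73  80  57  39  56]
  pred [np.float64(185.1), np.float64(187.3), np.float64(189.6), np.float64(191.9), np.float64(193.5)]
235 [10
[... 402 characters left out ...]
float64(190.2), np.float64(191.8)]
241 [116 113 117 146 165 154 114 116 164 180 150 105 107 117 115  95  77  69
  49  49  70  80  62  42  59  72  78  75]
  pred [np.float64(182.6), np.float64(184.8), np.float64(187.0), np.float64(189.3), np.float64(191.0)]
244 [169 161 133 125 146 142 112 158 182 157 114 108 114 109  89  76  68  51
  42  48  60  54  45  46  71  77  76  76]
  pred [np.float64(181.8), np.float64(184.0), np.float64(186.2), np.float64(188.5), np.float64(190.1)]
247 [192 192 163 126 131 138 123 163 165 116  92  98 105  94  80  66  50  46
  47  42  43  42  47  68  74  77  73  73]
  pred [np.float64(181.5), np.float64(183.1), np.float64(185.3), np.float64(187.6), np.float64(189.2)]
```

```bash
python3 -m jog '[255,-0.8,0.3,0.8,0,0,0, 255,-0.7,0,0.8,0,0,0, 255,0,0,0.5,0,0,0, 255,0,0,0,0,0,0, 255,0,0,0,0,0,0]'
python3 - <<'E'
from h import *
import cv2
from cell import capture
p,R0,s=cur()
d=p+R0[:,2]*.0104;print(s["orientation"],"die origin in old fork",RF.T@(d-[FK[0],FK[1],0]))
t=capture("top");sc=capture("scene")
cv2.imwrite("pics/t2.png",t[:,:,::-1]);cv2.imwrite("pics/s2.png",sc[:,:,::-1])
a=cv2.resize(t[225:275,165:210,::-1],(300,333),interpolation=cv2.INTER_CUBIC)
b=cv2.resize(sc[165:215,200:260,::-1],(720,600),interpolation=cv2.INTER_CUBIC)
print("pred scene: origin",[(proj("scene",d+[0,0,h])[0]).round(1) for h in(0,-.003,-.023)],"top",proj("top",d))
cv2.imwrite("pics/f2.png",b)
E
```

```text
time: 10.73
tcp_pos: [0.4317, 0.3297, 0.0845]
orientation: [-3.14, -0.003, -3.064]
force: [0.8, -0.5, -1.6]
opening: 0.0259
grasp_force: 69.4
[-3.1401 -0.003  -3.0642] die origin in old fork [-0.0954  0.0017  0.0741]
pred scene: origin [array([211.3, 189.2]), array([211.4, 190.2]), array([212.2, 196.7])] top [[186.6181 268.587 ]]
```

View pics/f2.png

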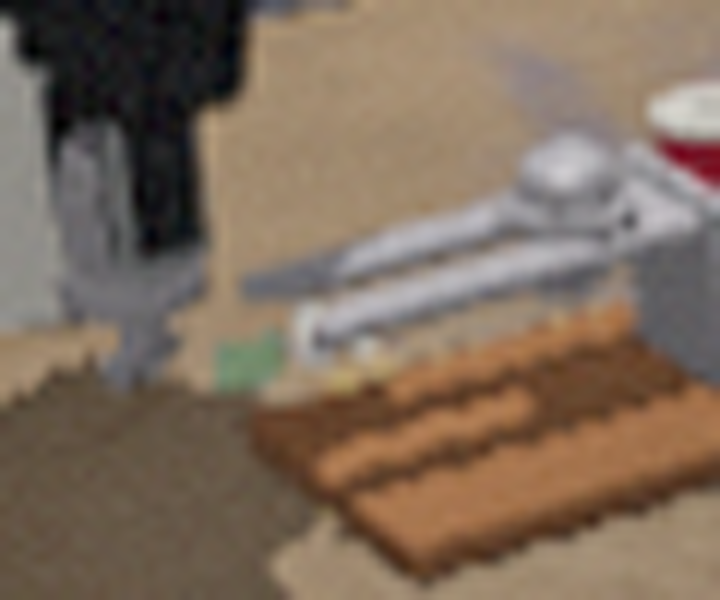

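The die tracks its predicted pixels: flange at crop (135,290), i.e. scene (211,189), and hanging upright. Relative to it, the gap sits about 3 mm to +y of the first fit with a further 0.02 rad of yaw. Align, lower to sliding height and start in gently.

```bash
sed -i 's/^RF=/FK=[.5269-.0031,.3354+.0038,.098]\nRF=/' h.py; python3 - <<'E'
from h import *
p,R0,s=cur();d=p+R0[:,2]*.0104;print(RF.T@(d-[FK[0],FK[1],0]))
E
python3 -m jog '[255,0,0,0.4,0,0,-1.2, 255,0,0,0.35,0,0,0, 255,0,0,0,0,0,0, 255,-1,0,0,0,0,0, 255,-1,0,0,0,0,0, 255,0,0,0,0,0,0, 255,0,0,0,0,0,0]'
python3 - <<'E'
from h import *
p,R0,s=cur();d=p+R0[:,2]*.0104;print(RF.T@(d-[FK[0],FK[1],0]),s["force"],s["ft_torque"],s["orientation"])
E
```

```text
[-0.0925  0.0003  0.0746]
time: 11.42
tcp_pos: [0.4528, 0.3324, 0.0772]
orientation: [-3.141, -0.002, -3.043]
force: [-0.8, -0.1, -1.8]
opening: 0.0258
grasp_force: 69.4
[-0.0714  0.0001  0.0668] [-0.8469 -0.1019 -1.753 ] [ 0.0351 -0.0017  0.0273] [-3.1407 -0.0018 -3.0434]
```

```bash
python3 -m jog '[255,-0.7,0,0,0,0,0, 255,-0.7,0,0,0,0,0, 255,0,0,0,0,0,0, 255,0,0,0,0,0,0]'
python3 - <<'E'
from h import *
p,R0,s=cur();d=p+R0[:,2]*.0104;print(RF.T@(d-[FK[0],FK[1],0]),s["force"],s["ft_torque"])
E
```

```text
time: 11.75
tcp_pos: [0.4661, 0.3339, 0.0771]
orientation: [-3.141, -0.002, -3.043]
force: [-0.2, -0.1, -1.9]
opening: 0.026
grasp_force: 69.4
[-0.058   0.0003  0.0667] [-0.2437 -0.0525 -1.9353] [-0.0329  0.0253 -0.0121]
```

```bash
python3 -m jog '[255,-0.7,0,0,0,0,0, 255,-0.7,0,0,0,0,0, 255,0,0,0,0,0,0]'; python3 -m jog '[255,-0.7,0,0,0,0,0, 255,-0.7,0,0,0,0,0, 255,0,0,0,0,0,0, 255,0,0,0,0,0,0]'
python3 - <<'E'
from h import *
p,R0,s=cur();d=p+R0[:,2]*.0104;print(RF.T@(d-[FK[0],FK[1],0]),s["force"],s["ft_torque"])
E
```

```text
time: 12.0
tcp_pos: [0.4811, 0.3352, 0.0773]
orientation: [-3.141, -0.001, -3.043]
force: [-0.0, 0.6, -1.1]
opening: 0.0261
grasp_force: 69.4
time: 12.33
tcp_pos: [0.4939, 0.3365, 0.0769]
orientation: [-3.141, -0.002, -3.043]
force: [-0.5, 0.4, -1.6]
opening: 0.0258
grasp_force: 69.4
[-0.03    0.0003  0.0665] [-0.5343  0.3702 -1.5627] [-0.0206 -0.0012  0.071 ]
```

```bash
python3 -m jog '[255,0,0,0.2,0,0,0, 255,0,0,0,0,0,0]'; python3 -m jog '[255,0,0,0.15,0,0,0, 255,0,0,0,0,0,0]';  python3 -m jog '[255,0,0,0.1,0,0,0, 255,0,0,0,0,0,0]'
```

```text
time: 12.5
tcp_pos: [0.4929, 0.3367, 0.0746]
orientation: [-3.141, -0.003, -3.042]
force: [-0.6, -0.6, -2.3]
opening: 0.0261
grasp_force: 69.4
time: 12.67
tcp_pos: [0.493, 0.3367, 0.0732]
orientation: [-3.141, -0.003, -3.042]
force: [-0.6, -1.1, -1.0]
opening: 0.0261
grasp_force: 69.4
time: 12.83
tcp_pos: [0.4933, 0.3368, 0.073]
orientation: [-3.141, -0.002, -3.042]
force: [-2.0, -1.0, 3.0]
opening: 0.0259
grasp_force: 70.1
```

Contact at TCP z 0.073, the height expected for the flange on the prongs. One look before letting go.

```bash
python3 - <<'E'
from h import *
import cv2
from cell import capture
t=capture("top");sc=capture("scene")
a=cv2.resize(t[190:265,155:215,::-1],(300,375),interpolation=cv2.INTER_CUBIC)
b=cv2.resize(sc[160:210,205:265,::-1],(480,400),interpolation=cv2.INTER_CUBIC)[:375]
cv2.imwrite("pics/f3.png",np.hstack([a,b]))
E
```

```text
(no output)
```

View pics/f3.png

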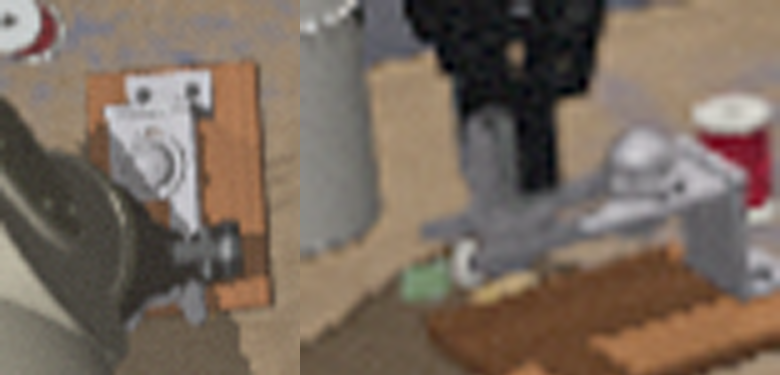

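The flange rests on both prongs at crop (500,220), clear of the domed die at (640,160). Release and rise.

```bash
python3 -m jog '[120,0,0,-0.05,0,0,0, 120,0,0,0,0,0,0, 120,0,0,0,0,0,0, 120,0,0,0,0,0,0, 120,0,0,-1,0,0,0, 120,0,0,-2,0,0,0, 120,0,0,-4,0,0,0, 120,0,0,-4,0,0,0]' 20
python3 -m jog '[120,4,0,0,0,0,0, 120,4,0,0,0,0,0, 120,4,-2,0,0,0,0, 120,0,-4,0,0,0,0, 120,0,-4,0,0,0,0, 120,0,-4,0,0,0,0, 120,0,-4,0,0,0,0, 120,0,0,0,0,0,0]'
python3 - <<'E'
from h import *
import cv2
from cell import capture,recognise
t=capture("top");sc=capture("scene")
for c in("top","scene"):
    for n in("tall_die","tall_die_head","hung_die"): print(c,n,[(np.round(d["at"],1).tolist(),round(d["confidence"],2)) for d in recognise(c,n)])
print("pred head top",[(n,proj(n,fk(-.03,0,.098)),proj(n,fk(-.03,0,.08))) for n in("top","scene")])
a=cv2.resize(t[190:265,155:215,::-1],(300,375),interpolation=cv2.INTER_CUBIC)
b=cv2.resize(sc[160:210,205:265,::-1],(480,400),interpolation=cv2.INTER_CUBIC)[:375]
cv2.imwrite("pics/f4.png",np.hstack([a,b]))
E
```

```text
time: 13.6
tcp_pos: [0.4927, 0.3361, 0.1837]
orientation: [-3.139, -0.005, -3.042]
force: [0.9, 0.9, 0.3]
opening: 0.0452
grasp_force: 0.0
time: 14.27
tcp_pos: [0.3959, 0.1398, 0.1845]
orientation: [-3.14, -0.001, -3.052]
force: [0.2, -0.3, -0.9]
opening: 0.0453
grasp_force: 0.0
top tall_die [([355.2, 247.4], 0.69), ([184.4, 245.3], 0.62), ([411.9, 232.2], 0.56)]
top tall_die_head [([416.1, 167.7], 0.74), ([412.3, 229.9], 0.69), ([354.9, 247.9], 0.66), ([184.6, 247.5], 0.55)]
top hung_die [([182.6, 244.2], 0.49)]
scene tall_die [([311.1, 279.5], 0.75), ([377.5, 315.4], 0.73), ([439.4, 285.9], 0.65), ([232.9, 181.2], 0.43)]
scene tall_die_head [([377.6, 320.1], 0.98), ([309.7, 280.0], 0.86), ([231.8, 183.4], 0.65)]
scene hung_die [([248.1, 181.5], 0.4)]
pred head top [('top', array([[182.4455, 242.8209]]), array([[184.2974, 243.0938]])), ('scene', array([[230.6152, 175.7536]]), array([[231.1692, 181.5747]]))]
```

View pics/f4.png

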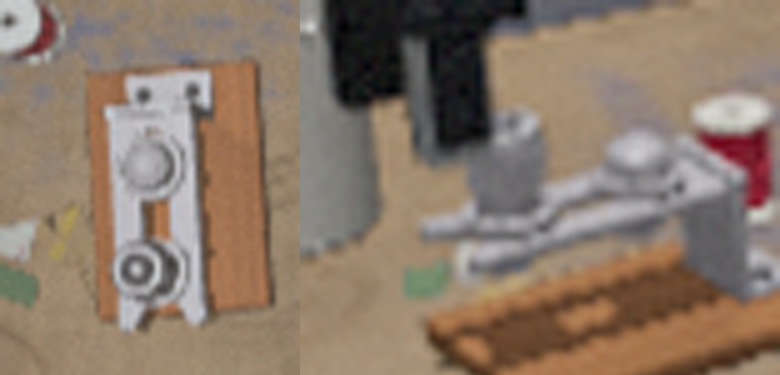

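The tall die stands upright in the slot (top crop (150,272)) with its flange on both prongs. It is about 33 mm in front of the origin, and the domed die hasn't moved.

```bash
python3 -c "
from cell import order
print(order.job_done())"
```

```text
the job is handed in; nothing more can be done
None
```

The job is handed in: the tall die was turned to the gate, twisted free, drawn out and hung upright in the front place of the fork, about 33 mm ahead of its origin. The domed die still hangs where it was; the hand-in gave back no verdict.

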